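Set the packet sorter's diverter to the green lane and start it

ROBOT

A 6-joint arm with a two-finger parallel gripper is mounted at the origin on the work surface. World frame = base frame: x ahead of the robot, y to its left, z up, the work surface at z = 0. Lengths are in m, angles in rad, forces in N, time in s.
With the tool pointing down it reaches from about 0.225 to 0.725 m from the base axis. Payload 3.1 kg.
Tool frame: the origin (TCP) lies midway between the tips of the shut fingers; the grasp point (between the pads) lies 19 mm behind it; z points along the fingers, y is the line along which they close (so a half turn about z gives the same grasp; the last joint's range is limited). The gripper opens to 85 mm and grips with 20 to 120 N. Pads are 22 mm wide; open, the fingers measure 114 mm over their backs; the gripper's body (76 mm by 85 mm) begins 54 mm behind the grasp point. The pads swing forward as they close: fully open they stand 13 mm farther back than shut.
Start: joints at [-1.263, 0.048, 0.099, 1.622, 0, 1.443], TCP at [0.222, -0.476, 0.231] pointing down, gripper open.
Joint ranges: [-2.91, 2.91], [-0.99, 1.94], [-1.21, 1.42], [-2.12, 2.29], [-1.49, 1.47], [-3.14, 3.14]. Speed limits (rad/s): [2.79, 2.79, 3.14, 3.14, 3.14, 3.14].

INTERFACE

Orientations are given as a unit quaternion [w, x, y, z].
In Python, from workcell import bot, vision, workorder gives the robot as it stands.
- The arm moves only by the shell command python3 -m inch 'ROWS' [FORCE]. ROWS is a JSON object of lists of equal length, an entry for each row: "rotation": the turn, a rotation vector about the tool's x, y, z as a fraction of full scale, a list of three; "travel": the shift along the tool's x, y, z as a fraction of full scale, a list of three; "jaw": the gripper's target within -1 to 1 (fully open at 1, half-way at 0, shut at -1). In form: {"rotation": [[rx, ry, rz], ...], "travel": [[dx, dy, dz], ...], "jaw": [jaw, ...]}. A call has 1 to 8 rows; each row shifts and turns the commanded pose from where the row before left it, along the tool's axes as they then stand; what a row does not reach is not made up. Full scale, the value 1, is 0.025 m for a shift and 0.08 rad for a turn. A row lasts 1/8 s, in which the tool goes at most 62.5 mm and 10.7 degrees, less where a joint would pass 70% of its speed; a pose out of reach is approached as far as the arm can. A call with a number of a shift or a turn outside -1 to 1 is refused whole. A call with a gripper value outside its range is refused whole. The fingers move at their own pace and stop on an object; FORCE is the grip in N (left out, the last holds). Time passes only in rows, so rows that do not move let the fingers close. It gives the time, the measured TCP pose, the force, the opening and the grip force at its end, in the units of the state.
- bot.get_state(): the state, without advancing time (a new reading comes with each control period).
- vision.read_camera(name): name is "side" or "top" or "wrist"; returns the picture (384x512x3 uint8, red, green, blue); there is no depth.
- vision.get_calibration(name): a dict with "vertical_fov" (degrees; the focal length in pixels is half the picture's height over the tangent of half this angle, whatever the lens; pixels are square), "cx", "cy" (the principal point, pixels), "xyz" and "rotation" of the camera in the world. Camera axes: x right, y up, looking along -z (the intrinsics and any distortion apply to the point x, -y, -z); pixel columns grow to the right and rows downward; lengths in m; the calibration is good to about 2 mm. A picture is of the moment at which its call begins: read the wrist's pose just before it. get_calibration takes no time and is no camera call; for the wrist camera it gives the pose at the moment of the call.
- workorder.hand_in(): hands the job in; it is judged then, once.
The state is a dict: "time_s": time; "joints": joint angles; "joint_vel": joint speeds; "joint_efforts": joint torques, N m; "tool_pos": TCP position; "tool_rot": TCP orientation; "ft_force": force on the tool from outside, world axes, zero at the start; "ft_torque": the same for the moment, N m; "opening": finger opening in m; "gripper_force": force on a finger pad.
Only numpy, scipy, OpenCV 4.12 (cv2) and the standard library are available. Lean on these libraries where they do the work, as an engineer would, in place of code of your own. Each camera call takes 0.05 s, during which the arm holds its last target. There are 200 camera calls.

TASK

The next packets go to the green lane: push the sorter's orange diverter arm round gently with a finger, without pinching it, until its free tip stands over the middle of the green spot, and leave it standing there. Only then press the red start button fully in for a moment and let it go. Leave the packet, the tape dispenser and the spray bottle where they are.

Things in the scene. Friction and masses are not known exactly. Their poses are not given: they have to be found in the camera images.
- sorter: Fixed grey sorting deck, top 20 mm above the table. Origin: on the diverter's pivot axis, underside. +x runs out along the middle of three lanes, the others lie about 0.65 rad to either side; -x is the infeed, blue walls 60 mm high, 50-200 mm behind the pivot. Blue lane dividers, 55 mm above the table, begin 255 mm from the pivot; nearer, only the diverter and the flat spots are on the lane side.
- diverter (a joint): Angle of the diverter arm about its vertical pivot, rad: 0 points along the sorter's +x, growing counter-clockwise seen from above, stops at -1.0 and +1.0. Stiff friction hinge (0.3 N m, so about 2.5 N at 120 mm from the pivot); it stays where it is left.
- diverter_tip (a point): The free end of the diverter, on its middle line, 200 mm from the pivot axis and 80 mm above the table. The diverter is an upright orange blade with a black middle, 14 mm thick, 200 mm long; its flat sides span 32 to 76 mm above the table, its black top edge is at 80 mm. Pressing on both flat sides at once is pinching.
- diverter_pivot (a point): On the diverter's pivot axis, 80 mm above the table. The black pivot post is 40 mm across and, with a steel stud on it, 86 mm high.
- green_spot: Flat green round spot, 64 mm across and 3 mm thick, fixed on the deck at the mouth of a lane, about 200 mm from the pivot. Origin: its centre, underside. The diverter passes over it. Which lane it marks varies.
- yellow_spot: The same in yellow, at another lane.
- blue_spot: The same in blue, at another lane.
- control_box: Fixed grey control box, 100 x 90 mm, 45 mm high, standing left or right of the sorter, with the red start button in a black housing in the middle of its top. Origin: centre of its underside.
- start_button_top (a point): Centre of the top of the red start button, 36 mm across; pressed straight down.
- start_button (a joint): How far the start button is pressed, m: 0 is out, 0.006 fully in; a spring pushes it back, 5 N takes it fully in.
- packet: Loose cardboard packet, 80 x 70 mm, 45 mm high, 0.2 kg, waiting in the infeed behind the pivot. Origin: centre of its underside. Leave it.
- tape_dispenser: Loose blue bench tape dispenser, 160 x 62 mm, 96 mm high, on the side of the sorter away from the control box. Origin: centre of its underside, x along its length. Leave it.
- spray_bottle: Loose yellow spray bottle with a white head, 60 mm across, 142 mm high, left of the infeed. Origin: centre of its underside. Leave it.

How it is judged:
On the way, in this order (a step that is already met when the one before it is completed fails the run):
1. the diverter's tip stands over the middle of the green spot (horizontal distance between diverter_tip and green_spot below 0.015 m and velocity of joint diverter between -0.05 and 0.05 rad/s), for 0.3 s.
2. the start button is pressed in (value of joint start_button above 0.0045 m), for 0.05 s.
At the end, for the whole second after the job is handed in: The diverter is at rest with its tip within 15 mm (seen from above) of the centre of the green spot, the start button has been pressed after that and is out again, and the packet, tape dispenser and spray bottle are within 20 mm of where they were (horizontal distance between diverter_tip and green_spot below 0.015 m and velocity of joint diverter between -0.02 and 0.02 rad/s and value of joint start_button below 0.0015 m and distance of each of packet, tape_dispenser, spray_bottle from where it was at the start of the episode below 0.02 m); the robot touches nothing.
It fails at once if the start button pressed while the diverter is not over the green spot (value of joint start_button above 0.003 m and horizontal distance between diverter_tip and green_spot above 0.018 m).
It fails at once if the diverter pinched between the fingers (contact force between the fingers and diverter_c3 above 2 N and contact force between the fingers and diverter_c4 above 2 N).
It fails at once if the diverter shoved with more than 30 N (contact force between anything else and diverter_c3 above 30 N or contact force between anything else and diverter_c4 above 30 N).
It fails at once if a bystander moved, lifted or tipped (distance of any of packet, tape_dispenser, spray_bottle from where it was at the start of the episode above 0.02 m or angle between spray_bottle's own z axis and vertical above 0.4 rad).
It also fails if it takes over 51 s, if anything falls off the work surface, if the arm or the gripper's body presses on something with over 40 N, if the wrist force passes 120 N, or if a joint passes its speed limit or range.

## Working session

There is one attempt and no reset: what is moved stays moved. The work goes in short steps, Python scripts to look and compute and a shell command to move; the robot and the scene stay as the last step left them, time stands still between calls to the robot, and variables do not carry over. Pictures are saved under pics/ and viewed, at most 10 in all, crops included, and the job is handed in when it is done.

```bash
mkdir -p pics; ls; python3 - <<'E'
from workcell import bot, vision
import cv2
s=bot.get_state();print({k:s[k] for k in('time_s','tool_pos','tool_rot','opening')})
for n in('top','side'):
    print(n,vision.get_calibration(n))
    cv2.imwrite(f'pics/{n}0.png',vision.read_camera(n)[:,:,::-1])
E
```

```text
pics
{'time_s': 0.0, 'tool_pos': array([ 0.2214186 , -0.47534657,  0.2301337 ]), 'tool_rot': array([-1.16273611e-03,  9.76348180e-01,  2.16200991e-01, -1.08684370e-04]), 'opening': 0.0852340620285802}
top {'vertical_fov': 49.88100864736539, 'cx': 264.44923830439376, 'cy': 193.17079160893084, 'xyz': array([ 0.40607974, -0.01618732,  1.13699711]), 'rotation': array([-0.70116225, -0.04292351,  0.04076945,  0.71053988])}
side {'vertical_fov': 57.69264103614588, 'cx': 256.8744166566667, 'cy': 189.46817930602384, 'xyz': array([0.32396227, 0.66206152, 0.74683524]), 'rotation': array([-0.11584871, -0.05862982,  0.38447482,  0.91395882])}
```

View pics/top0.png

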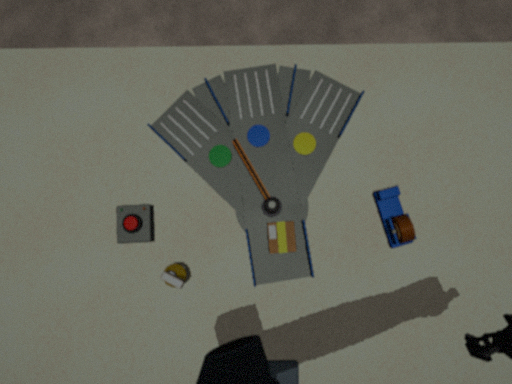

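View pics/side0.png

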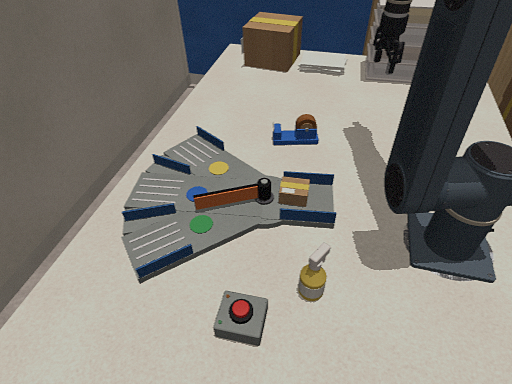

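The top view shows the pivot at (271,206), the orange tip at (235,140), green at (220,156) and the button at (132,223). The tip has to swing counter-clockwise, toward the left of the image. Next I'll measure these in the world frame.

```bash
cat > h.py <<'E'
import numpy as np, cv2
from scipy.spatial.transform import Rotation as R
from workcell import bot, vision
def ray(c,px,z):
    f=192/np.tan(np.radians(c['vertical_fov']/2)); u,v=px
    q=c['rotation']; d=R.from_quat([q[1],q[2],q[3],q[0]]).apply([(u-c['cx'])/f,-(v-c['cy'])/f,-1])
    o=np.array(c['xyz']); return o+d*(z-o[2])/d[2]
def mask(im,h0,h1,s=100,v=40):
    hsv=cv2.cvtColor(im,cv2.COLOR_RGB2HSV); return cv2.inRange(hsv,(h0,s,v),(h1,255,255))
def blobs(m,amin=25):
    n,_,st,ce=cv2.connectedComponentsWithStats(m); return [(st[i,4],ce[i].round(1),st[i,:4]) for i in range(1,n) if st[i,4]>=amin]
E
python3 - <<'E'
from h import *
for n in('top','side'):
    c=vision.get_calibration(n); im=vision.read_camera(n)
    for name,h0,h1,z in(('green',45,85,.023),('blue',100,125,.023),('yellow',24,34,.023),('red',0,4,.06),('orange',6,16,.076)):
        for a,p,b in blobs(mask(im,h0,h1),60): print(n,name,a,p,b,ray(c,p,z).round(4))
    if n=='top':
        for nm,p,z in(('stud',(271.5,206),.086),('tip',(235.5,140),.08)): print(nm,ray(c,p,z).round(4))
        cv2.imwrite('pics/t1.png',cv2.resize(im[110:250,100:320,::-1],None,fx=3.6,fy=3.6,interpolation=cv2.INTER_CUBIC))
E
```

```text
top green 391 [219.6 155.5] [209 145  22  22] [0.6446 0.1082 0.023 ]
top blue 82 [290.9  90.4] [287  66   9  48] [ 0.8274 -0.0915  0.023 ]
top blue 96 [216.7 101.5] [206  80  23  43] [0.7982 0.1163 0.023 ]
top blue 77 [350.7 113.2] [340  92  23  43] [ 0.7592 -0.2563  0.023 ]
top blue 400 [258.  135.3] [247 125  23  22] [0.6999 0.0021 0.023 ]
top blue 889 [389.4 210.6] [374 186  38  62] [ 0.4867 -0.3504  0.023 ]
top blue 105 [307.1 246.9] [302 220  11  56] [ 0.3924 -0.1258  0.023 ]
top yellow 421 [304.1 143.1] [293 132  23  23] [ 0.6761 -0.1247  0.023 ]
top yellow 295 [281.4 236.8] [276 221  12  32] [ 0.4202 -0.0576  0.023 ]
top yellow 100 [178.5 270.8] [168 264  19  17] [0.3338 0.2177 0.023 ]
top red 155 [130.4 222.8] [123 215  16  16] [0.4612 0.3368 0.06  ]
top orange 379 [250.1 168.1] [232 139  38  61] [0.5987 0.0228 0.076 ]
top orange 326 [405.  228.3] [395 216  20  26] [ 0.437  -0.3722  0.076 ]
top orange 167 [290.7 236.3] [286 221  10  31] [ 0.4204 -0.0794  0.076 ]
top orange 76 [272.8 245.7] [269 239   9  14] [ 0.3972 -0.0333  0.076 ]
stud [ 0.4979 -0.0314  0.086 ]
tip [0.6731 
[... 892 characters left out ...]
85.2] [280 181  29   9] [ 0.4228 -0.0979  0.023 ]
side red 241 [240.2 308.2] [232 300  18  18] [0.4596 0.3363 0.06  ]
side orange 222 [278.9  16.2] [255  12  47   9] [ 0.751 -1.379  0.076]
side orange 1953 [268.   45.3] [243  22  52  50] [ 0.7152 -0.9702  0.076 ]
side orange 172 [505.5  97.5] [498  82  14  33] [-0.2537 -0.6904  0.076 ]
side orange 89 [509.2 121.8] [505 107   7  30] [-0.2287 -0.5195  0.076 ]
side orange 234 [305.6 121.4] [296 114  21  15] [ 0.4362 -0.3648  0.076 ]
side orange 123 [295.8 180. ] [282 177  28   7] [ 0.4156 -0.0643  0.076 ]
side orange 797 [225.9 197.3] [194 186  64  24] [0.5862 0.0485 0.076 ]
side orange 350 [294.  197.5] [279 187  29  20] [0.4078 0.0053 0.076 ]
```

View pics/t1.png

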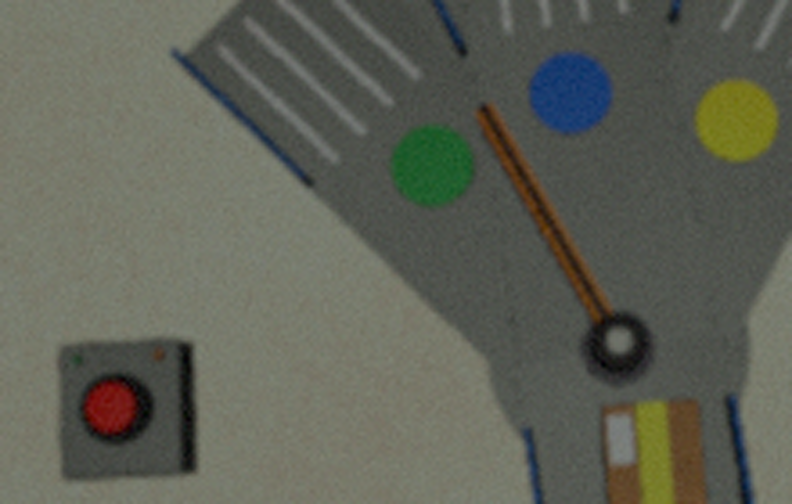

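Both views agree to about 4 mm: green (0.643, 0.110), pivot (0.498, -0.031), blade angle about 0.48 and target about 0.77 rad. I'll shut the fingers, turn the tool so its x lies along the final blade direction, and fly over to the -y side of the blade.

```bash
python3 -m inch '{"rotation":[[0,0,-1],[0,0,-1],[0,0,-1],[0,0,-1],[0,0,-0.18],[0,0,0],[0,0,0],[0,0,0]],"travel":[[0,0,0],[0,0,0],[0,0,0],[0,0,0],[0,0,0],[1,0,0],[1,0,0],[1,0,0]],"jaw":[-1,-1,-1,-1,-1,-1,-1,-1]}' 20
python3 -m inch '{"rotation":[[0,0,0],[0,0,0],[0,0,0],[0,0,0],[0,0,0],[0,0,0],[0,0,0],[0,0,0]],"travel":[[1,0,0],[1,0,0],[1,0,0],[1,0,0],[1,0,0],[1,0,0],[1,0,0],[1,0,0]],"jaw":[-1,-1,-1,-1,-1,-1,-1,-1]}'
python3 -m inch '{"rotation":[[0,0,0],[0,0,0],[0,0,0],[0,0,0],[0,0,0],[0,0,0],[0,0,0],[0,0,0]],"travel":[[1,0,0],[1,0,0],[1,0,0],[1,0,0],[1,0,0],[1,0,0],[1,0,0],[1,0,0]],"jaw":[-1,-1,-1,-1,-1,-1,-1,-1]}'
python3 -m inch '{"rotation":[[0,0,0],[0,0,0],[0,0,0],[0,0,0],[0,0,0],[0,0,0],[0,0,0],[0,0,0]],"travel":[[1,0,0],[1,-0.5,0],[1,-0.5,0],[1,-0.4,0],[1,0,0],[1,0,0],[1,0,0],[0,0,0]],"jaw":[-1,-1,-1,-1,-1,-1,-1,-1]}'
```

```text
time_s: 1.2
tool_pos: [0.2759, -0.4231, 0.2311]
tool_rot: [-0.0, 0.927, 0.375, 0.0]
ft_force: [0.6, -0.1, -0.6]
opening: 0.0
gripper_force: 0.0
time_s: 2.2
tool_pos: [0.4195, -0.2838, 0.2312]
tool_rot: [-0.0, 0.927, 0.375, -0.0]
ft_force: [-0.1, -0.8, 0.5]
opening: -0.0001
gripper_force: 0.0
time_s: 3.2
tool_pos: [0.563, -0.1446, 0.2311]
tool_rot: [-0.0, 0.927, 0.375, -0.0]
ft_force: [1.0, 0.6, 0.6]
opening: -0.0002
gripper_force: 0.0
time_s: 4.2
tool_pos: [0.6643, 0.003, 0.2301]
tool_rot: [-0.0, 0.927, 0.376, -0.001]
ft_force: [-0.2, -1.1, 0.0]
opening: -0.0002
gripper_force: 0.0
```

```bash
python3 - <<'E'
from h import *
c=vision.get_calibration('wrist'); im=vision.read_camera('wrist'); print(c)
cv2.imwrite('pics/w1.png',im[:,:,::-1])
for name,h0,h1,z in(('green',45,85,.023),('blue',100,125,.023),('orange',6,16,.076)):
    for a,p,b in blobs(mask(im,h0,h1),150): print(name,a,p,b,ray(c,p,z).round(4))
E
```

```text
{'vertical_fov': 60.442682369196, 'cx': 254.7021760441275, 'cy': 189.90900102323963, 'xyz': array([0.72527223, 0.0623889 , 0.37189055]), 'rotation': array([ 0.90843969, -0.15284667,  0.06525678, -0.38355806])}
green 3011 [167.3 101.4] [137  70  61  64] [0.6445 0.1095 0.023 ]
blue 990 [71.8 20.9] [57  0 30 45] [0.6388 0.2218 0.023 ]
blue 401 [248.8  26.8] [239   0  21  56] [0.7526 0.0975 0.023 ]
blue 2585 [436.3 112.6] [366  71 146  89] [ 0.8301 -0.0973  0.023 ]
blue 2790 [277.8 134.5] [248 105  60  60] [0.6997 0.0041 0.023 ]
blue 2369 [458.6 260. ] [400 237 112  46] [ 0.7458 -0.2608  0.023 ]
blue 435 [ 75.5 314.4] [ 39 267  70 101] [0.355  0.0255 0.023 ]
orange 948 [190.3 192.4] [168 110  46 173] [0.6068 0.0333 0.076 ]
orange 1286 [202.1 189.7] [178 111  46 174] [0.6167 0.0271 0.076 ]
```

View pics/w1.png

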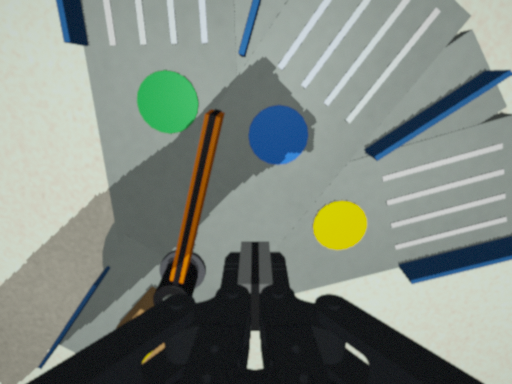

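The wrist view shows the green spot at (167,101), the blade tip at (214,112) and the shut fingers at (255,245), clear on the right-hand side of the blade. Now I'll descend and start pushing.

```bash
python3 -m inch '{"rotation":[[0,0,0],[0,0,0],[0,0,0],[0,0,0],[0,0,0],[0,0,0],[0,0,0],[0,0,0]],"travel":[[0,0,1],[0,0,1],[0,0,1],[0,0,1],[0,0,1],[0,0,1],[0,0,1],[0,0,0.2]],"jaw":[-1,-1,-1,-1,-1,-1,-1,-1]}'
python3 -m inch '{"rotation":[[0,0,0],[0,0,0],[0,0,0],[0,0,0],[0,0,0],[0,0,0],[0,0,0],[0,0,0]],"travel":[[0,-0.2,0],[0,-0.2,0],[0,-0.2,0],[0,-0.2,0],[0,-0.2,0],[0,-0.2,0],[0,-0.2,0],[0,-0.2,0]],"jaw":[-1,-1,-1,-1,-1,-1,-1,-1]}'
```

```text
time_s: 5.25
tool_pos: [0.6612, 0.001, 0.0489]
tool_rot: [-0.001, 0.927, 0.375, -0.002]
ft_force: [0.3, 0.1, -0.6]
opening: -0.0001
gripper_force: 0.0
time_s: 6.25
tool_pos: [0.6366, 0.0304, 0.0517]
tool_rot: [0.001, 0.927, 0.376, 0.001]
ft_force: [2.2, -1.8, -0.4]
opening: 0.0003
gripper_force: 1.1
```

```bash
python3 -m inch '{"rotation":[[0,0,0],[0,0,0],[0,0,0],[0,0,0],[0,0,0],[0,0,0]],"travel":[[0,-0.16,0],[0,-0.16,0],[0,-0.16,0],[0,-0.16,0],[0,-0.16,0],[0,0,0]],"jaw":[-1,-1,-1,-1,-1,-1]}'
python3 - <<'E'
from h import *
c=vision.get_calibration('wrist'); im=vision.read_camera('wrist')
ct=vision.get_calibration('top'); it=vision.read_camera('top')
a=im[:,:,::-1]; b=cv2.resize(it[110:250,170:310,::-1],(384,384),interpolation=cv2.INTER_CUBIC)
cv2.imwrite('pics/w2.png',np.hstack([a[:,:400],b]))
print(bot.get_state()['tool_pos'])
for a,p,b in blobs(mask(im,45,85),150): print('g',a,p,b,ray(c,p,.023))
E
```

```text
time_s: 7.0
tool_pos: [0.6212, 0.0453, 0.0512]
tool_rot: [-0.0, 0.927, 0.376, -0.001]
ft_force: [0.3, -0.9, 0.1]
opening: -0.0001
gripper_force: 0.4
[0.62107766 0.04508543 0.05094217]
g 9599 [193.3 114.7] [136  61 123 122] [0.6470653  0.11405276 0.023     ]
```

View pics/w2.png

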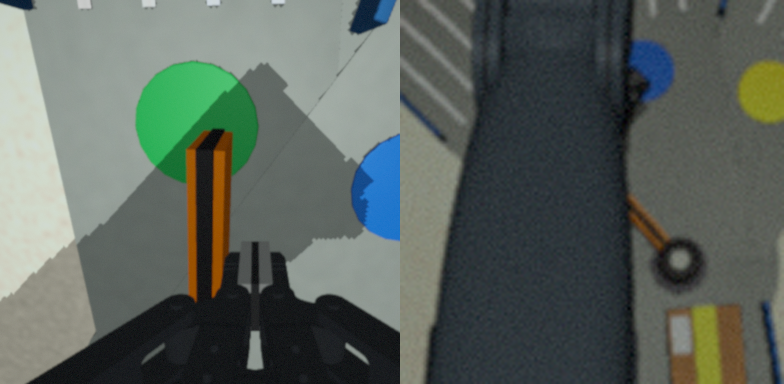

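The view shows the tip's top end at (207,150), the green disc spanning x 136-259 and y 61-183, and the finger on the right side of the blade only. I'll work out how far is left.

```bash
python3 - <<'E'
from h import *
c=vision.get_calibration('wrist')
t=ray(c,(206.5,150),.08); g=ray(c,(197.5,121.5),.023); P=np.array([.498,-.031])
print(t,g,(g-t)[:2]); d=t[:2]-P; e=g[:2]-P
for v in(d,e,np.array([.644,.110])-P): print(np.hypot(*v),np.arctan2(v[1],v[0]))
q=ray(c,(205,290),.08); w=t-q; print(q,'blade angle',np.arctan2(w[1],w[0]))
E
```

```text
[0.65284918 0.0995286  0.08      ] [0.64585573 0.11008523 0.023     ] [-0.00699344  0.01055663]
0.2025240309882115 0.7003812103864423
0.2043682001125506 0.761970327742365
0.20297044119772714 0.7679783228456705
[0.60920594 0.06185669 0.08      ] blade angle 0.7120954148035807
```

```bash
python3 -m inch '{"rotation":[[0,0,0],[0,0,0],[0,0,0],[0,0,0],[0,0,0]],"travel":[[0,-0.12,0],[0,-0.12,0],[0,-0.11,0],[0,0,0],[0,0,0]],"jaw":[-1,-1,-1,-1,-1]}'
python3 - <<'E'
from h import *
im=vision.read_camera('wrist')
cv2.imwrite('pics/w3.png',im[:,:400,::-1])
E
```

```text
time_s: 7.72
tool_pos: [0.6155, 0.0514, 0.0512]
tool_rot: [-0.0, 0.927, 0.376, -0.0]
ft_force: [0.6, 0.1, -0.5]
opening: -0.0003
gripper_force: 0.3
```

View pics/w3.png

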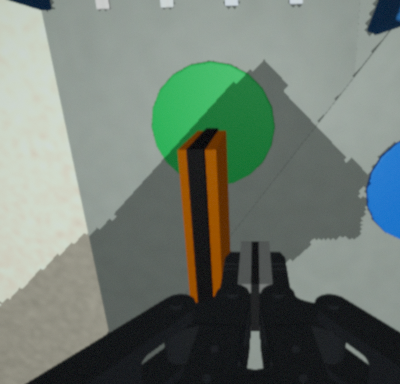

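The tip is at (197,150) and the green centre at (213,122). I'll check the offset, then back off.

```bash
python3 - <<'E'
from h import *
c=vision.get_calibration('wrist')
t=ray(c,(197,150),.08); g=ray(c,(213,121.5),.023); P=np.array([.498,-.031])
print(t,g,(g-t)[:2]); 
for v in(t[:2]-P,g[:2]-P): print(np.hypot(*v),np.arctan2(v[1],v[0]))
q=ray(c,(203,290),.08); w=t-q; print('blade angle',np.arctan2(w[1],w[0]))
E
python3 -m inch '{"rotation":[[0,0,0],[0,0,0],[0,0,0],[0,0,0]],"travel":[[0,0.3,0],[0,0.5,0],[0,0.8,0],[0,0.8,0]],"jaw":[-1,-1,-1,-1]}'
python3 -m inch '{"rotation":[[0,0,0],[0,0,0],[0,0,0],[0,0,0],[0,0,0],[0,0,0],[0,0,0],[0,0,0]],"travel":[[0,0,-1],[0,0,-1],[0,0,-1],[0,0,-1],[0,0,-1],[0,0,-1],[0,0,-1],[0,0,0]],"jaw":[-1,-1,-1,-1,-1,-1,-1,-1]}'
python3 - <<'E'
from h import *
c=vision.get_calibration('wrist'); im=vision.read_camera('wrist')
for a,p,b in blobs(mask(im,45,85),150): print('g',a,p,b,ray(c,p,.023))
cv2.imwrite('pics/w4.png',im[:,:,::-1])
E
```

```text
[0.64479526 0.10816177 0.08      ] [0.64568157 0.11071049 0.023     ] [0.00088631 0.00254872]
0.2022741880066642 0.7587099403615384
0.20467464151423542 0.764767901798852
blade angle 0.7553644769112273
time_s: 8.28
tool_pos: [0.6585, 0.007, 0.0513]
tool_rot: [0.0, 0.927, 0.376, 0.0]
ft_force: [-0.4, -0.7, -0.5]
opening: -0.0002
gripper_force: 0.0
time_s: 9.28
tool_pos: [0.6595, 0.0072, 0.2292]
tool_rot: [0.001, 0.927, 0.375, 0.002]
ft_force: [-0.3, -0.3, -0.1]
opening: -0.0001
gripper_force: 0.0
g 2332 [173.9  97.1] [142  71  61  62] [0.64956193 0.11133004 0.023     ]
```

View pics/w4.png

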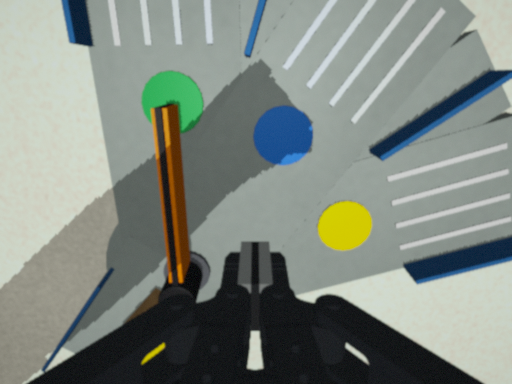

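The blade stands over green, about 3 mm off centre. Moving over to the button.

```bash
python3 -m inch '{"rotation":[[0,0,0],[0,0,0],[0,0,0],[0,0,0],[0,0,0],[0,0,0],[0,0,0],[0,0,0]],"travel":[[0.23,-1,0],[0.23,-1,0],[0.23,-1,0],[0.23,-1,0],[0.23,-1,0],[0.23,-1,0],[0.23,-1,0],[0.23,-1,0]],"jaw":[-1,-1,-1,-1,-1,-1,-1,-1]}'
python3 -m inch '{"rotation":[[0,0,0],[0,0,0],[0,0,0],[0,0,0],[0,0,0],[0,0,0],[0,0,0],[0,0,0]],"travel":[[0.23,-1,0],[0.23,-1,0],[0.23,-1,0],[0.23,-1,0],[0.23,-1,0],[0.23,-1,0],[0.23,-1,0],[0,0,0]],"jaw":[-1,-1,-1,-1,-1,-1,-1,-1]}'
python3 - <<'E'
from h import *
c=vision.get_calibration('wrist'); im=vision.read_camera('wrist')
print(bot.get_state()['tool_pos'])
hsv=mask(im,0,5,150,80)|mask(im,175,180,150,80)
for a,p,b in blobs(hsv,100): print('red',a,p,b,ray(c,p,.06))
c=vision.get_calibration('top'); im=vision.read_camera('top')
print(blobs(mask(im,45,85),60), [x for x in blobs(mask(im,6,16),60)])
E
```

```text
time_s: 10.32
tool_pos: [0.5504, 0.1845, 0.2251]
tool_rot: [-0.0, 0.927, 0.376, -0.001]
ft_force: [0.1, -0.1, 0.6]
opening: -0.0001
gripper_force: 0.0
time_s: 11.32
tool_pos: [0.457, 0.3385, 0.2253]
tool_rot: [-0.0, 0.926, 0.377, -0.001]
ft_force: [-0.3, -0.4, -0.2]
opening: -0.0001
gripper_force: 0.0
[0.45773194 0.33758976 0.22541361]
red 1006 [258.5 168.9] [241 152  36  35] [0.45928421 0.33605753 0.06      ]
[(np.int32(278), array([218.2, 155.1]), array([209, 145,  22,  22], dtype=int32))] [(np.int32(356), array([242.9, 177. ]), array([218, 152,  51,  50], dtype=int32)), (np.int32(332), array([404.8, 228.2]), array([395, 216,  20,  25], dtype=int32)), (np.int32(182), array([290.6, 236.4]), array([286, 221,  10,  31], dtype=int32)), (np.int32(81), array([272.7, 246. ]), array([269, 239,   8,  14], dtype=int32))]
```

```bash
python3 -m inch '{"rotation":[[0,0,0],[0,0,0],[0,0,0],[0,0,0],[0,0,0],[0,0,0],[0,0,0]],"travel":[[0,0,1],[0,0,1],[0,0,1],[0,0,1],[0,0,1],[0,0,0.8],[0,0,0]],"jaw":[-1,-1,-1,-1,-1,-1,-1]}'
python3 -m inch '{"rotation":[[0,0,0],[0,0,0],[0,0,0],[0,0,0],[0,0,0]],"travel":[[0,0,0.16],[0,0,0.16],[0,0,0.12],[0,0,0.12],[0,0,0]],"jaw":[-1,-1,-1,-1,-1]}'
```

```text
time_s: 12.3
tool_pos: [0.4573, 0.3354, 0.0788]
tool_rot: [0.001, 0.927, 0.375, -0.003]
ft_force: [-0.5, -0.3, -0.2]
opening: -0.0003
gripper_force: 0.0
time_s: 12.92
tool_pos: [0.4585, 0.3373, 0.0673]
tool_rot: [0.0, 0.927, 0.376, 0.0]
ft_force: [0.2, 0.0, 0.1]
opening: 0.0
gripper_force: 0.0
```

```bash
python3 -m inch '{"rotation":[[0,0,0],[0,0,0],[0,0,0]],"travel":[[0,0,0.12],[0,0,0.12],[0,0,0]],"jaw":[-1,-1,-1]}'
```

```text
time_s: 13.3
tool_pos: [0.4587, 0.3375, 0.0618]
tool_rot: [-0.0, 0.927, 0.376, 0.0]
ft_force: [-1.4, -0.9, 4.0]
opening: 0.0002
gripper_force: 2.2
```

```bash
python3 -m inch '{"rotation":[[0,0,0],[0,0,0],[0,0,0]],"travel":[[0,0,0.1],[0,0,0.08],[0,0,0]],"jaw":[-1,-1,-1]}'
```

```text
time_s: 13.68
tool_pos: [0.4588, 0.3375, 0.0608]
tool_rot: [-0.0, 0.927, 0.376, 0.001]
ft_force: [-6.5, -3.8, 17.6]
opening: 0.0001
gripper_force: 8.8
```

At 17.6 N and stalled, the button is on its stop. Releasing and retreating.

```bash
python3 -m inch '{"rotation":[[0,0,0],[0,0,0],[0,0,0],[0,0,0],[0,0,0],[0,0,0],[0,0,0],[0,0,0]],"travel":[[0,0,-0.3],[0,0,-0.6],[0,0,-1],[0,0,-1],[0,0,-1],[0,0,-1],[0,0,0],[0,0,0]],"jaw":[-1,-1,-1,-1,-1,-1,-1,-1]}'
python3 - <<'E'
from h import *
im=vision.read_camera('top'); w=vision.read_camera('side')
cv2.imwrite('pics/f.png',np.hstack([cv2.resize(im[100:300,100:330,::-1],(442,384)),w[100:356,80:320,::-1].repeat(1,0) if 0 else cv2.resize(w[100:356,100:338,::-1],(357,384))]))
E
```

```text
time_s: 14.68
tool_pos: [0.4582, 0.337, 0.1781]
tool_rot: [0.0, 0.927, 0.376, -0.001]
ft_force: [0.7, -0.3, -0.5]
opening: 0.0001
gripper_force: 0.0
```

View pics/f.png

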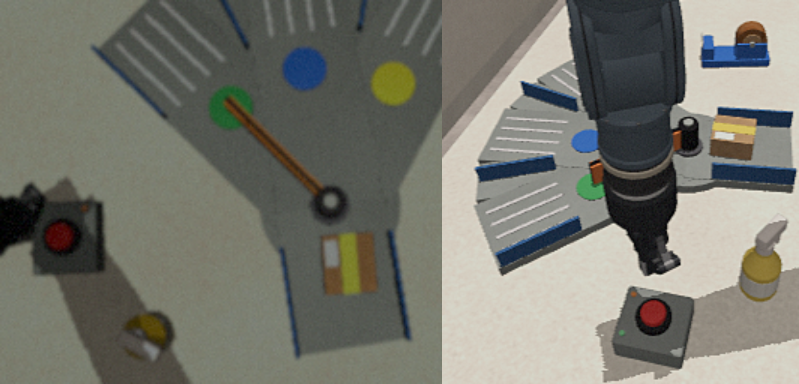

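The picture shows the tip at (230,100), inside the green disc centred at (231,107). The button is out, the bystanders haven't moved, and the arm is clear, so I'm handing in.

```bash
python3 -c "
from workcell import workorder
print(workorder.hand_in())"
```

```text
the job is handed in; nothing more can be done
None
```

I pushed the diverter's tip to about 3 mm from the green spot's centre with one side of the shut fingers, then pressed the start button to its stop and let it go; the packet, tape dispenser and spray bottle look unmoved, and the job is handed in (no verdict was returned).

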